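Set the roller clearance of an analyser's wash pump

ROBOT

A 6-joint arm with a two-finger parallel gripper is mounted at the origin on the work surface. World frame = base frame: x ahead of the robot, y to its left, z up, the work surface at z = 0. Lengths are in m, angles in rad, forces in N, time in s.
With the tool pointing down it reaches from about 0.25 to 0.725 m from the base axis. Payload 9.7 kg.
Tool frame: the origin (TCP) lies midway between the tips of the shut fingers; the grasp point (between the pads) lies 19 mm behind it; y points along the fingers, z is the direction in which the jaws open and shut, and the axes are right-handed (so a half turn about y gives the same grasp; the last joint's range is limited). The gripper opens to 85 mm and grips with 20 to 120 N. Pads are 22 mm wide; open, the fingers measure 114 mm over their backs; the gripper's body (76 mm by 85 mm) begins 54 mm behind the grasp point. The pads swing forward as they close: fully open they stand 13 mm farther back than shut.
Start: joints at [1.131, 0.087, 0.176, 1.66, 0, 1.571], TCP at [0.234, 0.498, 0.231] pointing down, gripper open.
Joint ranges: [-3.13, 3.13], [-0.85, 1.81], [-1.15, 1.24], [-2.2, 2.28], [-1.44, 1.52], [-3.14, 3.14]. Speed limits (rad/s): [2.22, 2.22, 2.57, 3.14, 3.14, 3.14].

INTERFACE

Orientations are given as a 3x3 rotation matrix whose columns are the frame's x, y, z axes.
In Python, from rig import * gives the robot as it stands.
- The arm moves only by the shell command python3 -m jog 'ROWS' [FORCE]. ROWS is JSON, a list of rows, each a list of 7 numbers: the shift along the tool's x, y, z in mm, then the turn, a rotation vector about the tool's x, y, z in rad, then the opening, from 0 (shut) to 1 (fully open). In form: [[tx, ty, tz, rx, ry, rz, hand], ...]. A call has 1 to 20 rows; each row is the pose to reach, as a shift and turn from the pose commanded when the call began, along the tool's axes at that moment; what a row does not reach only later rows make up. A row lasts 1/12 s, in which the tool goes at most 41.7 mm and 7.16 degrees, less where a joint would pass 70% of its speed; a pose out of reach is approached as far as the arm can. A call with a gripper value outside its range is refused whole. The fingers move at their own pace and stop on an object; FORCE is the grip in N (left out, the last holds). Time passes only in rows, so rows that repeat a pose let the fingers close. It gives the time, the measured TCP pose, the force and the opening at its end, in the units of the state.
- get_obs(): the state, without advancing time (a new reading comes with each control period).
- read_camera(name): name is "side" or "top"; returns a dict with "img" (480x640x3 uint8, red, green, blue), "fov_y" (degrees; the focal length in pixels is half the picture's height over the tangent of half this angle, whatever the lens; pixels are square), "cx", "cy" (the principal point, pixels), "cam_to_world" (4x4, takes a point from camera to world coordinates). Camera axes: x right, y down, z forward; pixel columns grow to the right and rows downward; lengths in m; the calibration is good to about 2 mm. A picture is of the moment at which its call begins. There is no depth.
- finish_job(): hands the job in, once; it reports no verdict.
The state is a dict: "time_s": time; "q": joint angles; "dq": joint speeds; "effort": joint torques, N m; "tcp_pos": TCP position; "tcp_rot": TCP orientation; "ft_force": force on the tool from outside, world axes, zero at the start; "moment": the same for the moment, N m; "gripper_width": opening from 0.0 (shut) to 1.0 (fully open).
Only numpy, scipy, OpenCV 4.12 (cv2) and the standard library are available. Lean on these libraries where they do the work, as an engineer would, in place of code of your own. Each camera call takes 0.05 s, during which the arm holds its last target.

TASK

Set the roller clearance on the wash-pump module: turn the bar knob of its adjusting screw clockwise until the screw bottoms, finger-tight and not forced, then back it off a quarter turn. Then swing the clamp lever all the way over to lock the setting, let go of everything, and leave the bottle and the beaker beside the pump standing.

Things in the scene. Friction and masses are not known exactly. Their poses are not given: they have to be found in the camera images.
- pump: The pump module: a flat white box fixed to the bench, 150 (its x) x 260 (its y) x 55 mm high, origin under its centre, z up. In its frame the adjusting screw stands upright at (0, -70) mm and the clamp lever's pivot at (0, 50) mm, both on its top face. Its position and heading differ each time.
- screw (a joint): Angle of the adjusting screw in rad, growing clockwise seen from above (tightening); 0: the knob's nose points along the pump's x, which says nothing of where the screw bottoms. It starts 0.9 to 2.8 rad short of its bottom, which differs each time and cannot be seen. Free running takes about 0.06 N m. It stays where it is left. See shank_end for the feel of the bottom.
- knob_grip (a point): Point on the screw's axis at the height to grip, 85 mm above the bench. The knob is a black upright bar, 12 mm thick (along this point's y), 46 mm long (along its x, with a wedge-shaped nose and a white line at the +x end) and 32 mm tall, 67 to 99 mm above the bench; under it a round skirt, 44 mm in diameter, 61 to 67 mm above the bench.
- knob_nose (a point): The pointed end of the bar knob, 26 mm from the screw's axis along the bar (x of this point runs along the bar, outwards).
- telltale (a joint): Angle in rad (zero and direction as screw) of the telltale, a thin loose pointer under the knob's skirt. It starts clockwise of the nose; the screw picks it up exactly under the nose, carries it clockwise, and leaves it at the farthest angle reached. So after bottoming, telltale minus screw is the angle backed off (quarter turn: 1.57). It does not stop the screw and need not be touched.
- telltale_tip (a point): Outer end of the telltale pointer (a dark strip, 3 mm wide), 41 mm from the screw's axis and 58 mm above the bench; x of this point runs outwards along the pointer, y is the counter-clockwise side.
- shank_end (a point): The lower end of the screw's shank, hidden in the pump, on the screw's axis 20 mm above the bench. At the bottom the torque rises steeply but springily (the screw yields about 0.05 rad from first contact to finger-tight, 0.1 rad until forced). Finger-tight is a twisting moment of 0.25 to 0.5 N m on the knob, held for 0.3 s (contact screw_c4 on seat_c0); above 0.9 N m the screw counts as forced.
- clamp (a joint): Angle of the clamp lever in rad, growing clockwise seen from above. 0: the lever points along the pump's -x (towards the robot side), unlocked; 1.45, its end stop: the lever points nearly along the pump's +y, locked. Starts between 0 and 0.25. It stays where it is left; moving it takes about 2 N at the grip.
- clamp_grip (a point): Middle of the lever's upright black grip, a round peg 18 mm in diameter from 62 to 100 mm above the bench, 60 mm from the lever's pivot; this point is 88 mm above the bench.
- clamp_pivot (a point): The lever's pivot on the pump, axis upright; 62 mm above the bench.
- bottle: Loose amber bottle, 52 mm in diameter, 95 mm tall, beside the pump at the screw's end; origin under its base, z up.
- beaker: Loose glass beaker, 68 mm across the rim, 85 mm tall, beside the pump at the lever's end; origin under its base, z up.
Things that resemble listed ones, but are neither listed nor needed, are in the scene too. Leave any red look-alike of the bottle alone.

How it is judged:
By the outcome, as a careful person would: the job done as asked, in the order asked, and still so for the second after the job is handed in, with the robot touching nothing.
It also fails if it takes over 72 s, if anything falls off the work surface, if the arm or the gripper's body presses on something with over 40 N, if the wrist force passes 120 N, or if a joint passes its speed limit or range.

## Working session

There is one attempt and no reset: what is moved stays moved. The work goes in short steps, Python scripts to look and compute and a shell command to move; the robot and the scene stay as the last step left them, time stands still between calls to the robot, and variables do not carry over. Pictures are saved under pics/ and viewed, and the job is handed in when it is done.

```bash
ls; mkdir -p pics
python3 - <<'E'
from rig import *
import cv2,numpy as np
o=get_obs();print(o)
for n in("top","side"):
    c=read_camera(n);cv2.imwrite(f"pics/{n}0.png",c["img"][:,:,::-1]);print(n,c["fov_y"],c["cx"],c["cy"],np.round(c["cam_to_world"],4).tolist())
E
```

```text
pics
{'time_s': 0.0, 'q': array([1.13100648e+00, 8.74577855e-02, 1.75152475e-01, 1.65981491e+00,
       1.15265093e-05, 1.57078420e+00]), 'dq': array([ 0.00133601,  0.00089929, -0.00013166, -0.00222907, -0.0004963 ,
       -0.00028983]), 'effort': array([ 4.45998558e-04, -5.20385385e+01,  4.64806545e+01,  1.63543207e-02,
        6.12653548e-05,  9.75565655e-06]), 'tcp_pos': array([0.23406146, 0.4974564 , 0.23059375]), 'tcp_rot': array([[ 9.04846311e-01, -5.74074880e-04,  4.25737976e-01],
       [-4.25738362e-01, -1.19300265e-03,  9.04845525e-01],
       [-1.15425527e-05, -9.99999124e-01, -1.32388975e-03]]), 'ft_force': array([-0.317749  ,  0.58676582,  0.55400703]), 'moment': array([-0.06260044,  0.03225202,  0.00144826]), 'gripper_width': 1.001198229318585}
top 45.0125681736694 320.5404646854041 230.11233226990734 [[0.016, -0.9905, 0.1365, 0.4463], [-0.9998, -0.014, 0.0155, 0.0458], [-0.0135, -0.1367, -0.9905, 1.0169], [0.0, 0.0, 0.0, 1.0]]
side 42.33468942060547 320.98368824139516 234.91523886912807 [[-0.9918, -0.0509, 0.1173, 0.427], [-0.1263, 0.5305, -0.8382, 0.8499], [-0.0196, -0.8461, -0.5326, 0.6023], [0.0, 0.0, 0.0, 1.0]]
```

View pics/top0.png

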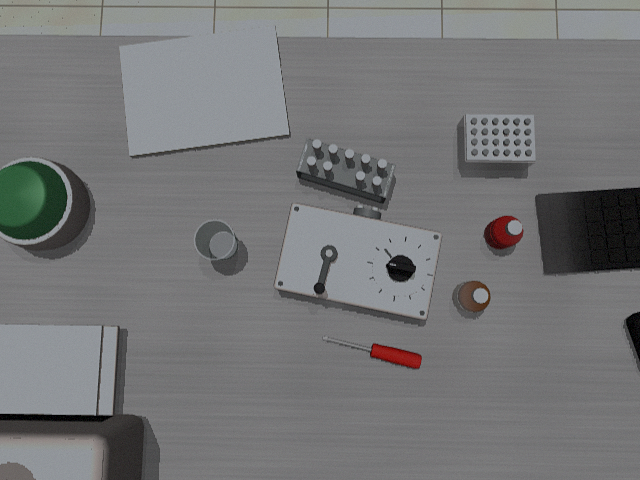

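View pics/side0.png

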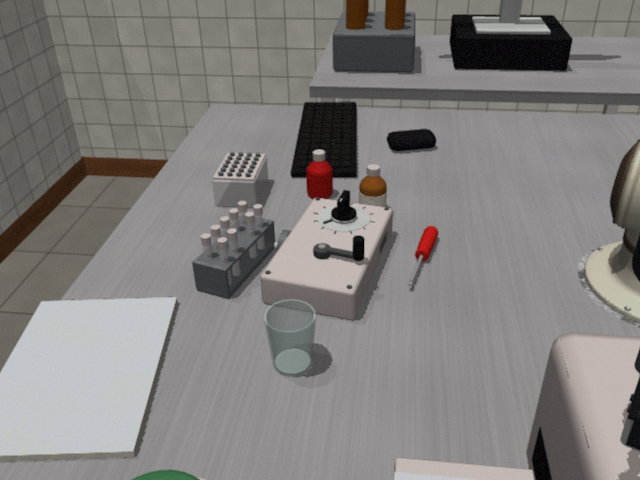

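Top picture: the pump is the white box at (275-440, 205-320), with the knob at (401,267), the clamp pivot at (329,254) and its peg at (319,288). The amber bottle is at (474,296), its red look-alike at (504,232), and the beaker at (216,240). The amber one fits the description of the bottle. I'll enlarge the pump.

Run:
```python
import cv2
i=cv2.imread("pics/top0.png")
cv2.imwrite("pics/c1.png",cv2.resize(i[190:335,265:465],None,fx=4,fy=4,interpolation=cv2.INTER_CUBIC))
cv2.imwrite("pics/c2.png",cv2.resize(i[225:310,355:455],None,fx=7,fy=7,interpolation=cv2.INTER_CUBIC))
i=cv2.imread("pics/side0.png")
cv2.imwrite("pics/c3.png",cv2.resize(i[160:320,255:405],None,fx=3.7,fy=3.7,interpolation=cv2.INTER_CUBIC))
```

```text
(no output)
```

View pics/c1.png

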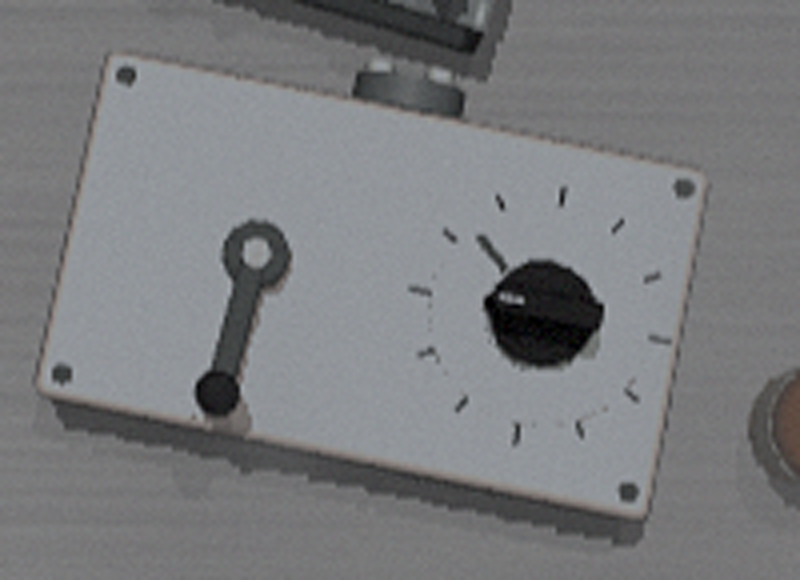

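View pics/c2.png

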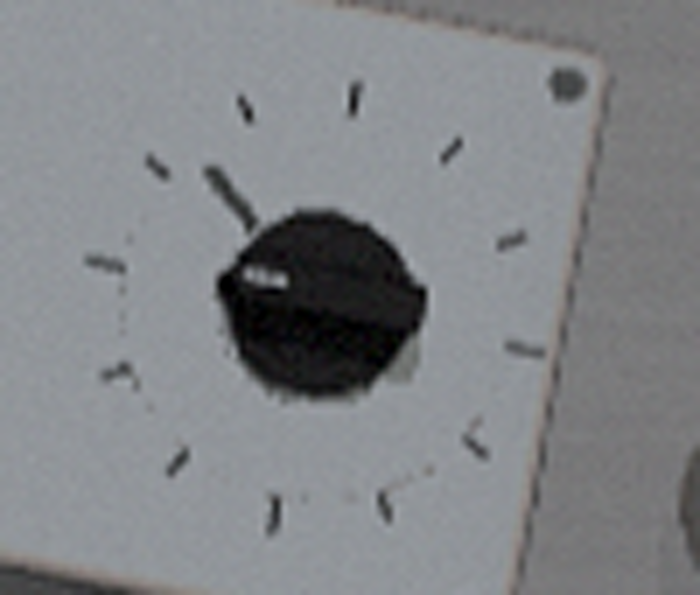

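View pics/c3.png

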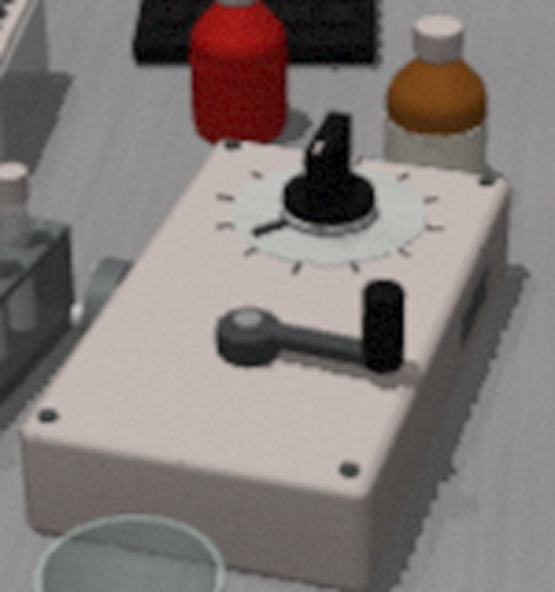

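Enlarged: box top corners in c1 at (112,53), (707,178), (645,518), (38,390). Nose, with its white line, points left at c2 (222,280), and the telltale tip is at c2 (210,172). The peg top is at c1 (217,390) and the pivot at c1 (257,252). Next I turn these into positions.

```bash
cat > h.py <<'E'
import numpy as np,cv2
from rig import *
def ray(c,u,v):
    f=240/np.tan(np.radians(c["fov_y"])/2);T=np.array(c["cam_to_world"])
    return T[:3,3],T[:3,:3]@np.array([(u-c["cx"])/f,(v-c["cy"])/f,1])
def atz(c,u,v,z):
    o,d=ray(c,u,v);return (o+d*(z-o[2])/d[2])
def proj(c,p):
    f=240/np.tan(np.radians(c["fov_y"])/2);T=np.array(c["cam_to_world"])
    q=T[:3,:3].T@(np.array(p)-T[:3,3]);return f*q[0]/q[2]+c["cx"],f*q[1]/q[2]+c["cy"]
def crop(c,x0,x1,y0,y1,k,name):
    cv2.imwrite("pics/"+name,cv2.resize(c["img"][y0:y1,x0:x1,::-1].copy(),None,fx=k,fy=k,interpolation=cv2.INTER_CUBIC))
E
python3 - <<'E'
from h import *
c=read_camera("top");s=read_camera("side")
C1=lambda u,v:((u+.5)/4-.5+265,(v+.5)/4-.5+190)
C2=lambda u,v:((u+.5)/7-.5+355,(v+.5)/7-.5+225)
C3=lambda u,v:((u+.5)/3.7-.5+255,(v+.5)/3.7-.5+160)
P=np.array([atz(c,*C1(*p),.055)[:2] for p in[(112,53),(707,178),(645,518),(38,390)]])
L=np.array([[75,130],[75,-130],[-75,-130],[-75,130]])/1000.
for i in range(4):print(np.linalg.norm(P[i]-P[(i+1)%4]))
U,_,V=np.linalg.svd((L-L.mean(0)).T@(P-P.mean(0)));R=(U@V).T;t=P.mean(0)
print("t",t,"heading",np.arctan2(R[1,0],R[0,0]),(L@R.T+t-P)*1000)
w=lambda x,y:R@[x,y]+t
S=w(0,-.07);Pv=w(0,.05);print("screw",S,"pivot",Pv)
pv=atz(c,*C1(257,252),.07)[:2];print("pivot seen",pv)
pg=atz(c,*C1(217,390),.1)[:2];print("peg",pg,np.linalg.norm(pg-Pv),"in pump",R.T@(pg-Pv))
tt=atz(c,*C2(210,172),.058)[:2];d=R.T@(tt-S);print("telltale r",np.linalg.norm(d),"ang cw",-np.arctan2(d[1],d[0]))
for z in(.067,.085,.099):
  n=atz(c,*C2(220,281),z)[:2];d=R.T@(n-S);print("nose",z,np.linalg.norm(d),"ang",-np.arctan2(d[1],d[0]))
for p in[(245,272),(288,281)]:
  n=atz(c,*C2(*p),.099)[:2];d=R.T@(n-S);print("line",np.linalg.norm(d),"ang",-np.arctan2(d[1],d[0]),n)
# side check
for nm,q,z in[("peg",(384,292),.1),("pivot",(250,318),.07),("tt",(256,232),.058)]:
  print(nm,atz(s,*C3(*q),z)[:2])
for n,u,v,r in[("bottle",482,295,.095)]:print(n,atz(c,u,v,r)[:2])
print("beaker rim",atz(c,216,239,.085)[:2], get_obs()["time_s"])
E
```

```text
0.25468262849842077
0.14336313328028533
0.2548108668893181
0.14474992576546497
t [ 0.52899362 -0.00248927] heading -0.19274568343087628 [[ 2.95411099  1.95577645]
 [ 2.81305027 -3.43598941]
 [-3.62243523 -1.7594543 ]
 [-2.14472603  3.23966725]]
screw [ 0.51558481 -0.07119301] pivot [0.53857134 0.04658482]
pivot seen [0.53963324 0.04639163]
peg [0.48183228 0.06136985] 0.05863376032277304 in pump [-0.0585205   0.00364262]
telltale r 0.04102541621934025 ang cw -0.8532635174871611
nose 0.067 0.024374710561779197 ang -1.522482101689482
nose 0.085 0.025815609749369944 ang -1.5924343201515985
nose 0.099 0.027015190990870533 ang -1.6415034656728535
line 0.021846141579322426 ang -1.5131401769267134 [ 0.52099813 -0.05002819]
line 0.01197977578744955 ang -1.4654378184616585 [ 0.51910337 -0.05974161]
peg [0.48024023 0.06422469]
pivot [0.53835894 0.04318495]
tt [ 0.54713998 -0.04705043]
bottle [ 0.473645   -0.19589985]
beaker rim [0.5576885  0.23004633] 0.2
```

Sizes agree: corner distances 255 and 144 mm against 260 and 150 (edges are rounded), peg radius 58.6 against 60, telltale radius 41.0 against 41. The screw is near (0.516,-0.071). The nose is at about -1.54 and the telltale at -0.85, so it lies clockwise of the nose as described. I'll move above the screw at the present height.

```bash
python3 -m jog '[[10,0,-8,0,0,0,1],[30,0,-24,0,0,0,1],[60,0,-48,0,0,0,1],[90,0,-71,0,0,0,1],[120,0,-95,0,0,0,1],[150,0,-119,0,0,0,1],[180,0,-143,0,0,0,1],[210,0,-167,0,0,0,1],[240,0,-190,0,0,0,1],[270,0,-214,0,0,0,1],[300,0,-238,0,0,0,1],[330,0,-262,0,0,0,1],[360,0,-286,0,0,0,1],[390,0,-309,0,0,0,1],[420,0,-333,0,0,0,1],[445,0,-353,0,0,0,1],[465,0,-369,0,0,0,1],[480,0,-381,0,0,0,1],[491,0,-390,0,0,0,1],[498,0,-395,0,0,0,1]]' 60; python3 -c "
from h import *;o=get_obs();print(o['q'].round(3),o['tcp_pos'],o['tcp_rot'].round(3))"
```

```text
time_s: 1.87
tcp_pos: [0.5166, -0.0735, 0.2311]
tcp_rot: [[0.904, -0.0, 0.427], [-0.427, -0.0, 0.904], [-0.0, -1.0, -0.0]]
ft_force: [-0.5, 0.5, -0.3]
gripper_width: 0.997
[-0.141  0.019  0.105  1.657 -0.     0.3  ] [ 0.51659219 -0.07348086  0.2310711 ] [[ 0.904 -0.     0.427]
 [-0.427 -0.     0.904]
 [-0.    -1.    -0.   ]]
```

```bash
python3 -m jog '[[-2,0,2,0,-0.06,0,1],[-2,0,2,0,-0.17,0,1],[-2,0,2,0,-0.29,0,1],[-2,0,2,0,-0.41,0,1],[-2,0,2,0,-0.53,0,1],[-2,0,2,0,-0.65,0,1],[-2,10,2,0,-0.77,0,1],[-2,20,2,0,-0.89,0,1],[-2,35,2,0,-1.01,0,1],[-2,50,2,0,-1.13,0,1],[-2,65,2,0,-1.25,0,1],[-2,80,2,0,-1.37,0,1],[-2,92,2,0,-1.49,0,1],[-2,100,2,0,-1.61,0,1],[-2,105,2,0,-1.72,0,1],[-2,106,2,0,-1.78,0,1],[-2,106,2,0,-1.79,0,1]]'; python3 -c "
from h import *;o=get_obs();print(o['q'].round(3),o['ft_force'],o['moment'])
crop(read_camera('side'),270,420,130,250,5,'s2.png');crop(read_camera('top'),330,480,200,320,5,'t2.png')"
```

```text
time_s: 3.28
tcp_pos: [0.5151, -0.0686, 0.1249]
tcp_rot: [[0.215, -0.001, -0.977], [0.977, 0.0, 0.215], [-0.0, -1.0, 0.001]]
ft_force: [0.1, -0.4, -1.4]
gripper_width: 0.999
[-1.320e-01  1.000e-03 -1.180e-01  1.452e+00  0.000e+00 -1.486e+00] [ 0.06215129 -0.38800137 -1.43980024] [-0.00101555 -0.03399064  0.08704827]
```

View pics/s2.png

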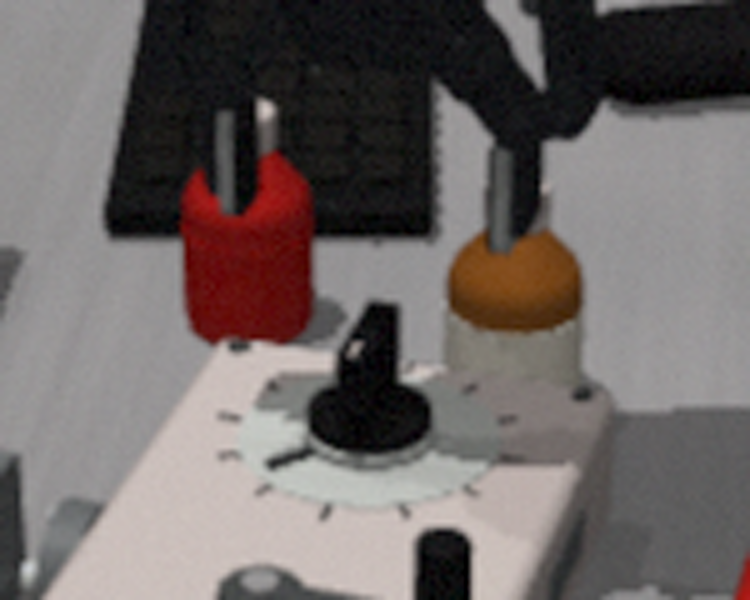

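View pics/t2.png

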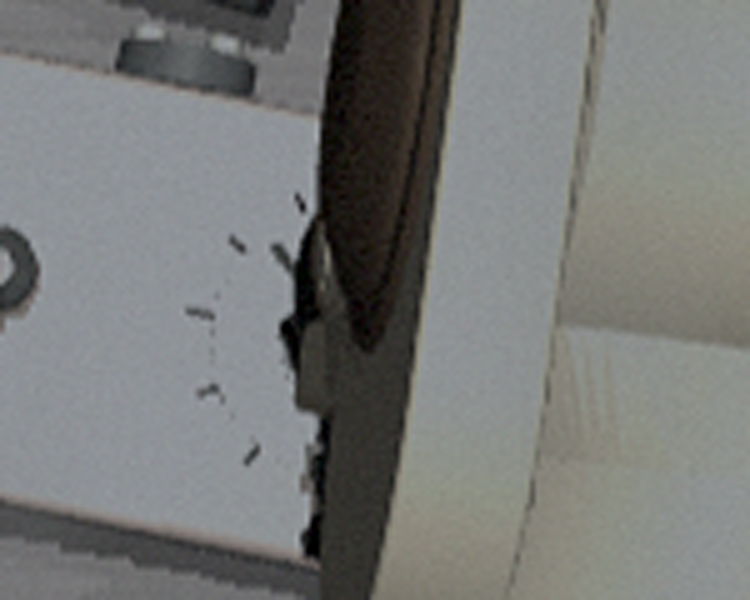

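The fingers straddle the knob (side crop (365,350), fingers at (240,160) and (515,190)), clear of both bottles. Next I descend and close.

```bash
python3 -m jog '[[-2,5,-1,0,0,0,1],[-2,15,-1,0,0,0,1],[-2,25,-1,0,0,0,1],[-2,35,-1,0,0,0,1],[-2,45,-1,0,0,0,1],[-2,51,-1,0,0,0,1],[-2,53,-1,0,0,0,1],[-2,53,-1,0,0,0,1]]'
python3 -m jog '[[0,0,0,0,0,0,0.5],[0,0,0,0,0,0,0.3],[0,0,0,0,0,0,0.2],[0,0,0,0,0,0,0.1],[0,0,0,0,0,0,0.05],[0,0,0,0,0,0,0],[0,0,0,0,0,0,0],[0,0,0,0,0,0,0],[0,0,0,0,0,0,0],[0,0,0,0,0,0,0]]' 40; python3 -c "
from h import *;o=get_obs();print(o['q'].round(3),o['ft_force'],o['moment'])
crop(read_camera('side'),270,420,130,250,5,'s3.png')"
```

```text
time_s: 4.05
tcp_pos: [0.5158, -0.0712, 0.0715]
tcp_rot: [[0.219, -0.001, -0.976], [0.976, 0.0, 0.219], [-0.0, -1.0, 0.001]]
ft_force: [-0.1, -0.4, -0.9]
gripper_width: 1.006
time_s: 4.88
tcp_pos: [0.516, -0.0712, 0.0726]
tcp_rot: [[0.219, -0.0, -0.976], [0.976, 0.0, 0.219], [0.0, -1.0, 0.0]]
ft_force: [-4.7, 3.0, 5.6]
gripper_width: 0.134
[-0.137  0.016 -0.204  1.351  0.    -1.487] [-4.71053191  2.9739616   5.61521493] [0.40552891 0.84104032 0.08259917]
```

View pics/s3.png

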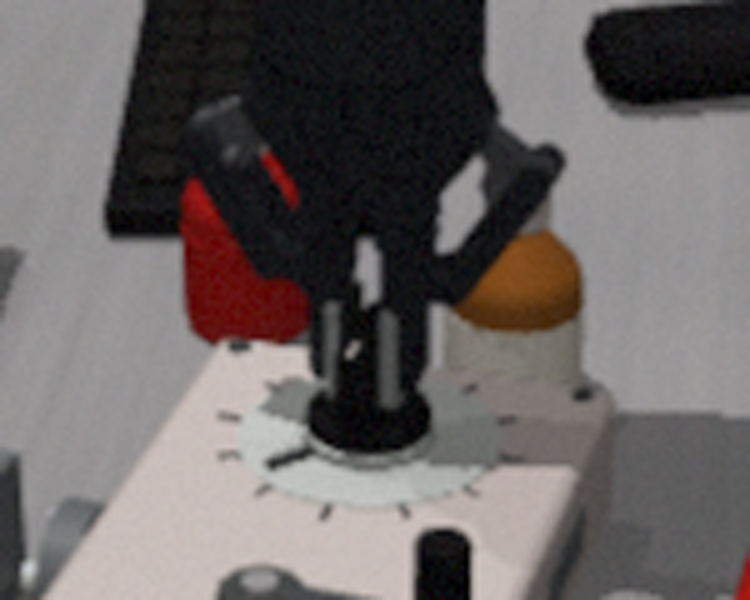

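The bar is gripped: opening is 0.134, about 11.4 mm against 12. I'll turn 0.8 rad, which is short of the earliest possible bottom, and read the free-running moment.

```bash
cat > m.py <<'E'
from h import *
import sys
o=get_obs();a=o['tcp_rot'];
print('Mz %.3f'%o['moment'][2],'F',o['ft_force'].round(1),'zang %.3f'%np.arctan2(a[1,2],a[0,2]),'q6 %.3f'%o['q'][5],'eff6 %.3f'%o['effort'][5],'t %.2f'%o['time_s'])
if len(sys.argv)>1: sys.exit(0 if o['moment'][2]<float(sys.argv[1]) else 1)
E
python3 m.py; python3 -m jog '[[0,0,0,0,0,0,0],[0,0,0,0,0,0,0]]' 60 >/dev/null; python3 m.py
python3 -m jog '[[0,0,0,0,0.04,0,0],[0,0,0,0,0.1,0,0],[0,0,0,0,0.17,0,0],[0,0,0,0,0.24,0,0]]' >/dev/null; python3 m.py
python3 -m jog '[[0,0,0,0,0.07,0,0],[0,0,0,0,0.14,0,0],[0,0,0,0,0.21,0,0],[0,0,0,0,0.28,0,0]]' >/dev/null; python3 m.py
python3 -m jog '[[0,0,0,0,0.07,0,0],[0,0,0,0,0.14,0,0],[0,0,0,0,0.21,0,0],[0,0,0,0,0.28,0,0]]' ; python3 m.py;python3 -m jog '[[0,0,0,0,0,0,0],[0,0,0,0,0,0,0]]' >/dev/null;python3 m.py
```

```text
Mz 0.001 F [-3.5  2.6  6.1] zang 2.921 q6 -1.487 eff6 0.051 t 4.93
Mz 0.035 F [-3.9  2.1  6.1] zang 2.921 q6 -1.487 eff6 0.050 t 5.10
Mz 0.110 F [-6.   2.9  6.3] zang 2.678 q6 -1.244 eff6 -1.352 t 5.43
Mz 0.073 F [-5.3  2.8  7.1] zang 2.398 q6 -0.964 eff6 -1.308 t 5.77
time_s: 6.1
tcp_pos: [0.5157, -0.0709, 0.0726]
tcp_rot: [[0.854, -0.001, -0.52], [0.52, 0.001, 0.854], [-0.0, -1.0, 0.001]]
ft_force: [-6.0, 3.5, 7.2]
gripper_width: 0.128
Mz 0.132 F [-6.   3.5  7.2] zang 2.118 q6 -0.684 eff6 -1.290 t 6.10
Mz -0.021 F [-6.7  3.3  7.8] zang 2.121 q6 -0.687 eff6 0.194 t 6.27
```

```bash
J="python3 -m jog"; (
$J '[[0,0,0,0,0.02,0,0],[0,0,0,0,0.04,0,0],[0,0,0,0,0.04,0,0]]' >/dev/null; python3 m.py 0.2 &&
$J '[[0,0,0,0,0.02,0,0],[0,0,0,0,0.04,0,0],[0,0,0,0,0.04,0,0]]' >/dev/null; python3 m.py 0.2 ) || echo STOP
```

```text
Mz -0.080 F [-6.   3.2  6.7] zang 2.080 q6 -0.646 eff6 0.289 t 6.52
Mz -0.087 F [-7.4  3.1  7.2] zang 2.040 q6 -0.606 eff6 0.292 t 6.77
```

```bash
(
python3 -m jog '[[0,0,0,0,0.02,0,0],[0,0,0,0,0.04,0,0],[0,0,0,0,0.04,0,0]]' >/dev/null && python3 m.py 0.17 &&
python3 -m jog '[[0,0,0,0,0.02,0,0],[0,0,0,0,0.04,0,0],[0,0,0,0,0.04,0,0]]' >/dev/null && python3 m.py 0.17 &&
python3 -m jog '[[0,0,0,0,0.02,0,0],[0,0,0,0,0.04,0,0],[0,0,0,0,0.04,0,0]]' >/dev/null && python3 m.py 0.17 &&
python3 -m jog '[[0,0,0,0,0.02,0,0],[0,0,0,0,0.04,0,0],[0,0,0,0,0.04,0,0]]' >/dev/null && python3 m.py 0.17 &&
python3 -m jog '[[0,0,0,0,0.02,0,0],[0,0,0,0,0.04,0,0],[0,0,0,0,0.04,0,0]]' >/dev/null && python3 m.py 0.17 &&
python3 -m jog '[[0,0,0,0,0.02,0,0],[0,0,0,0,0.04,0,0],[0,0,0,0,0.04,0,0]]' >/dev/null && python3 m.py 0.17 &&
python3 -m jog '[[0,0,0,0,0.02,0,0],[0,0,0,0,0.04,0,0],[0,0,0,0,0.04,0,0]]' >/dev/null && python3 m.py 0.17 &&
python3 -m jog '[[0,0,0,0,0.02,0,0],[0,0,0,0,0.04,0,0],[0,0,0,0,0.04,0,0]]' >/dev/null && python3 m.py 0.17 ) || echo STOP
```

```text
Mz -0.012 F [-6.5  4.6  6.2] zang 2.000 q6 -0.566 eff6 0.292 t 7.02
Mz -0.022 F [-6.6  3.7  6.1] zang 1.960 q6 -0.526 eff6 0.292 t 7.27
Mz -0.012 F [-6.8  3.4  7.7] zang 1.920 q6 -0.486 eff6 0.292 t 7.52
Mz -0.063 F [-6.4  4.1  7. ] zang 1.880 q6 -0.446 eff6 0.292 t 7.77
Mz 0.024 F [-7.4  4.9  7.6] zang 1.840 q6 -0.406 eff6 0.292 t 8.02
Mz -0.071 F [-6.7  5.3  6.5] zang 1.800 q6 -0.366 eff6 0.292 t 8.27
Mz -0.017 F [-7.9  4.9  7.5] zang 1.760 q6 -0.326 eff6 0.292 t 8.52
Mz -0.060 F [-6.6  4.9  6.9] zang 1.720 q6 -0.286 eff6 0.292 t 8.77
```

```bash
python3 -c "
from h import *
crop(read_camera('side'),270,420,130,250,5,'s4.png')";  (
python3 -m jog '[[0,0,0,0,0.02,0,0],[0,0,0,0,0.04,0,0],[0,0,0,0,0.04,0,0]]' >/dev/null && python3 m.py 0.17 &&
python3 -m jog '[[0,0,0,0,0.02,0,0],[0,0,0,0,0.04,0,0],[0,0,0,0,0.04,0,0]]' >/dev/null && python3 m.py 0.17 &&
python3 -m jog '[[0,0,0,0,0.02,0,0],[0,0,0,0,0.04,0,0],[0,0,0,0,0.04,0,0]]' >/dev/null && python3 m.py 0.17 &&
python3 -m jog '[[0,0,0,0,0.02,0,0],[0,0,0,0,0.04,0,0],[0,0,0,0,0.04,0,0]]' >/dev/null && python3 m.py 0.17 &&
python3 -m jog '[[0,0,0,0,0.02,0,0],[0,0,0,0,0.04,0,0],[0,0,0,0,0.04,0,0]]' >/dev/null && python3 m.py 0.17 &&
python3 -m jog '[[0,0,0,0,0.02,0,0],[0,0,0,0,0.04,0,0],[0,0,0,0,0.04,0,0]]' >/dev/null && python3 m.py 0.17 &&
python3 -m jog '[[0,0,0,0,0.02,0,0],[0,0,0,0,0.04,0,0],[0,0,0,0,0.04,0,0]]' >/dev/null && python3 m.py 0.17 &&
python3 -m jog '[[0,0,0,0,0.02,0,0],[0,0,0,0,0.04,0,0],[0,0,0,0,0.04,0,0]]' >/dev/null && python3 m.py 0.17 &&
python3 -m jog '[[0,0,0,0,0.02,0,0],[0,0,0,0,0.04,0,0],[0,0,0,0,0.04,0,0]]' >/dev/null && python3 m.py 0.17 &&
python3 -m jog '[[0,0,0,0,0.02,0,0],[0,0,0,0,0.04,0,0],[0,0,0,0,0.04,0,0]]' >/dev/null && python3 m.py 0.17 ) || echo STOP
```

```text
Mz -0.046 F [-7.   4.8  8. ] zang 1.680 q6 -0.246 eff6 0.291 t 9.07
Mz -0.054 F [-7.2  5.3  7.7] zang 1.640 q6 -0.206 eff6 0.292 t 9.32
Mz -0.016 F [-6.5  5.   8.4] zang 1.600 q6 -0.166 eff6 0.291 t 9.57
Mz -0.044 F [-7.7  4.9  7.7] zang 1.560 q6 -0.126 eff6 0.291 t 9.82
Mz 0.011 F [-6.7  6.4  6.1] zang 1.520 q6 -0.086 eff6 0.357 t 10.07
Mz 0.241 F [-6.1  6.   7.2] zang 1.481 q6 -0.047 eff6 0.585 t 10.32
STOP
```

View pics/s4.png

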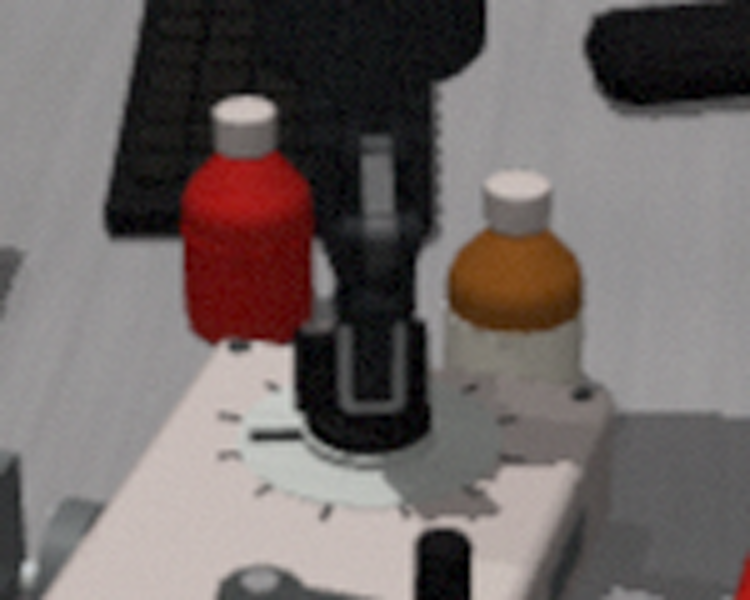

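The telltale is carried by the nose at s4 (275,435). The bottom was felt at q6 of about -0.08, and the moment is now about 0.25 to 0.29 N m. I'll add a little and hold.

```bash
python3 -m jog '[[0,0,0,0,0.01,0,0],[0,0,0,0,0.015,0,0]]' >/dev/null; python3 m.py
for i in 1; do python3 -m jog '[[0,0,0,0,0,0,0],[0,0,0,0,0,0,0]]'>/dev/null; python3 m.py; done
python3 -m jog '[[0,0,0,0,0,0,0],[0,0,0,0,0,0,0]]'>/dev/null; python3 m.py
python3 -m jog '[[0,0,0,0,0,0,0],[0,0,0,0,0,0,0]]'>/dev/null; python3 m.py
```

```text
Mz 0.422 F [-6.3  5.5  8.5] zang 1.467 q6 -0.032 eff6 0.395 t 10.48
Mz 0.345 F [-6.3  5.6  7.9] zang 1.467 q6 -0.033 eff6 0.366 t 10.65
Mz 0.348 F [-6.9  6.3  9.2] zang 1.467 q6 -0.033 eff6 0.349 t 10.82
Mz 0.354 F [-6.3  6.2  7.7] zang 1.467 q6 -0.033 eff6 0.349 t 10.98
```

The hold at about 0.35 N m lasted over 0.5 s, inside 0.25 to 0.5. Now I back off a quarter turn.

```bash
python3 -m jog '[[0,0,0,0,-0.03,0,0],[0,0,0,0,-0.1,0,0],[0,0,0,0,-0.2,0,0],[0,0,0,0,-0.3,0,0],[0,0,0,0,-0.4,0,0],[0,0,0,0,-0.5,0,0],[0,0,0,0,-0.6,0,0],[0,0,0,0,-0.7,0,0],[0,0,0,0,-0.8,0,0],[0,0,0,0,-0.9,0,0],[0,0,0,0,-1.0,0,0],[0,0,0,0,-1.1,0,0],[0,0,0,0,-1.2,0,0],[0,0,0,0,-1.3,0,0],[0,0,0,0,-1.4,0,0],[0,0,0,0,-1.5,0,0],[0,0,0,0,-1.56,0,0],[0,0,0,0,-1.575,0,0],[0,0,0,0,-1.575,0,0]]'; python3 m.py;
python3 -m jog '[[0,0,0,0,0,0,0.3],[0,0,0,0,0,0,0.6],[0,0,0,0,0,0,1],[0,0,0,0,0,0,1],[0,0,0,0,0,0,1],[0,0,0,0,0,0,1]]'; python3 m.py
python3 -m jog '[[0,-10,0,0,0,0,1],[0,-30,0,0,0,0,1],[0,-55,0,0,0,0,1],[0,-70,0,0,0,0,1],[0,-80,0,0,0,0,1]]'; python3 -c "
from h import *
crop(read_camera('side'),270,420,130,250,5,'s5.png');crop(read_camera('top'),330,480,200,320,5,'t5.png')"
```

```text
time_s: 12.57
tcp_pos: [0.5161, -0.0711, 0.0726]
tcp_rot: [[0.099, 0.0, -0.995], [0.995, 0.0, 0.099], [0.0, -1.0, -0.0]]
ft_force: [-3.5, 1.4, 6.0]
gripper_width: 0.129
Mz 0.035 F [-3.5  1.4  6. ] zang 3.042 q6 -1.609 eff6 -0.359 t 12.57
time_s: 13.07
tcp_pos: [0.5162, -0.0713, 0.0722]
tcp_rot: [[0.1, -0.0, -0.995], [0.995, -0.0, 0.1], [-0.0, -1.0, 0.0]]
ft_force: [0.8, 0.6, -0.9]
gripper_width: 0.96
Mz 0.019 F [ 0.8  0.6 -0.9] zang 3.041 q6 -1.607 eff6 0.001 t 13.07
time_s: 13.48
tcp_pos: [0.5169, -0.0714, 0.1551]
tcp_rot: [[0.1, 0.003, -0.995], [0.995, -0.0, 0.1], [-0.0, -1.0, -0.003]]
ft_force: [0.5, -0.1, -0.6]
gripper_width: 0.997
```

View pics/s5.png

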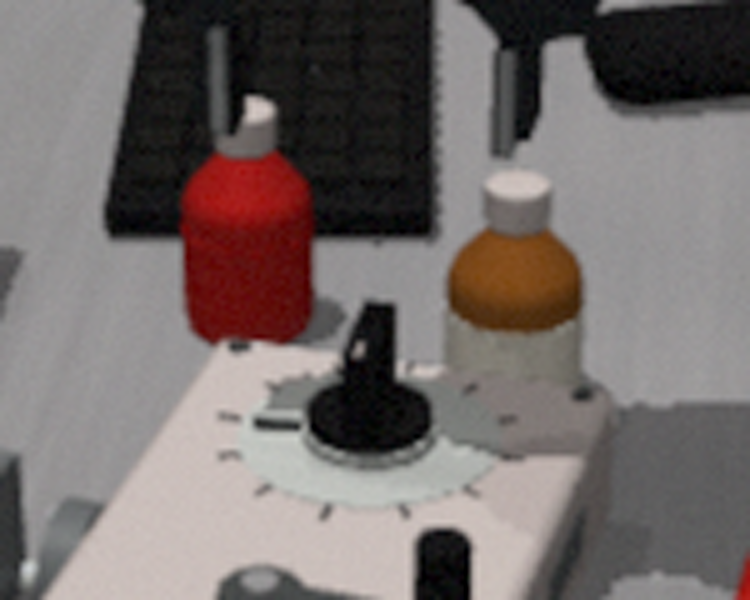

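View pics/t5.png

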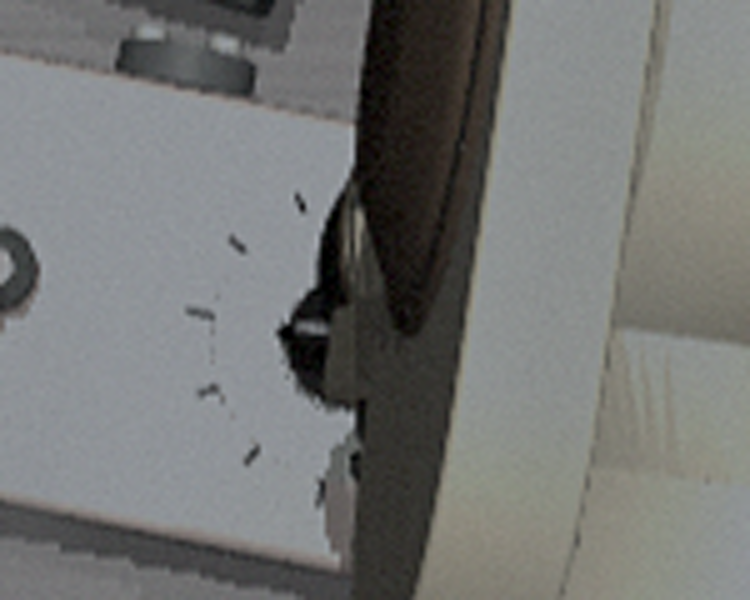

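The knob is released. I'll shift above the clamp peg, which should uncover the knob for the top camera, and check the back-off before locking.

```bash
python3 -m jog '[[5,0,2,0,0.03,0,1],[20,0,7,0,0.12,0,1],[35,0,13,0,0.24,0,1],[50,0,19,0,0.36,0,1],[65,0,25,0,0.48,0,1],[80,0,30,0,0.6,0,1],[95,0,36,0,0.72,0,1],[110,0,42,0,0.84,0,1],[120,0,46,0,0.96,0,1],[126,0,48,0,1.08,0,1],[129,0,49,0,1.2,0,1],[130,0,49,0,1.32,0,1],[130,0,49,0,1.44,0,1],[130,0,49,0,1.56,0,1],[130,0,49,0,1.66,0,1],[130,0,49,0,1.72,0,0.5],[130,0,49,0,1.72,0,0.5]]'; python3 -c "
from h import *
crop(read_camera('side'),270,420,130,250,5,'s6.png');c=read_camera('top');crop(c,355,455,225,310,7,'t6.png');cv2.imwrite('pics/top6.png',c['img'][:,:,::-1])"
```

```text
time_s: 15.0
tcp_pos: [0.48, 0.0629, 0.1511]
tcp_rot: [[0.968, -0.002, 0.25], [-0.25, -0.0, 0.968], [-0.001, -1.0, -0.001]]
ft_force: [0.0, -0.1, -0.2]
gripper_width: 0.753
```

View pics/s6.png

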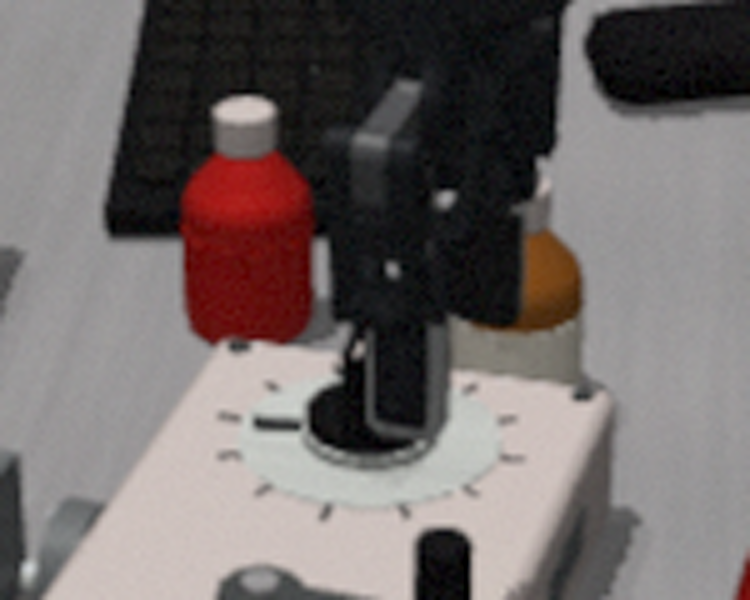

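View pics/t6.png

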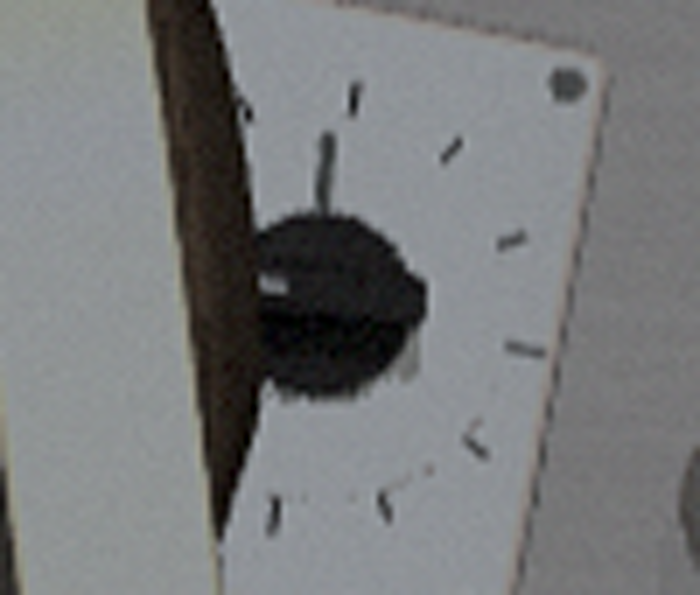

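View pics/top6.png

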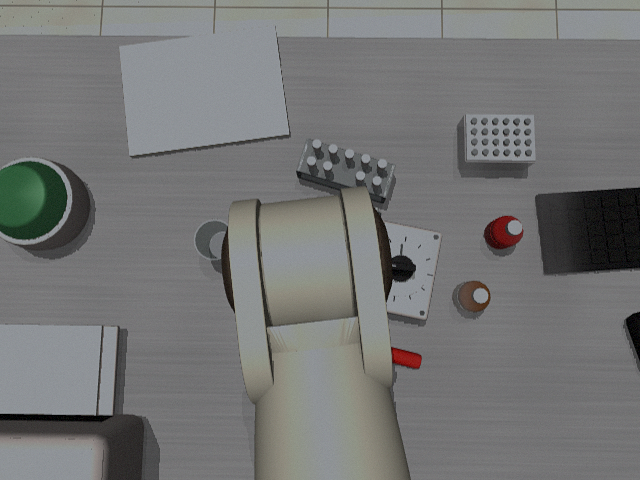

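Run:
```python
from h import *
c=read_camera("top");s=read_camera("side")
C2=lambda u,v:((u+.5)/7-.5+355,(v+.5)/7-.5+225)
S5=lambda u,v:((u+.5)/5-.5+270,(v+.5)/5-.5+130)
S=np.array([.516,-.0711])
a=lambda d:np.arctan2(d[1],d[0])
t=atz(c,*C2(328,135),.058)[:2];b=atz(c,*C2(322,208),.058)[:2]
print("tt tip r",np.linalg.norm(t-S),a(t-S),a(t-b))
t=atz(s,*S5(256,422),.058)[:2];b=atz(s,*S5(302,426),.058)[:2]
print("side tip r",np.linalg.norm(t-S),a(t-S),a(t-b))
# old t=0 telltale
for ang in(1.44,1.47,1.50):
  for nm,cc,f in(("top",c,lambda p:((p[0]-355+.5)*7-.5,(p[1]-225+.5)*7-.5)),("side",s,lambda p:((p[0]-270+.5)*5-.5,(p[1]-130+.5)*5-.5))):
    e=np.array([np.cos(ang),np.sin(ang)]);n=np.array([-e[1],e[0]])
    pts=[S+e*x+n*y for x,y in((.026,0),(-.02,.006),(-.02,-.006),(0.018,.006),(.018,-.006))]
    print(nm,ang,[tuple(np.round(f(proj(cc,[*p,.099])),0)) for p in pts])
    d=np.array([np.cos(ang-1.571),np.sin(ang-1.571)]);print("   tt",np.round(f(proj(cc,[*(S+.041*d),.058]))))
```

```text
tt tip r 0.04132406585565332 -0.07022360493951976 -0.08426483020724504
side tip r 0.03998653510355469 -0.08557049814772513 -0.07646312608445635
top 1.44 [(np.float64(224.0), np.float64(279.0)), (np.float64(423.0), np.float64(335.0)), (np.float64(430.0), np.float64(282.0)), (np.float64(256.0), np.float64(310.0)), (np.float64(263.0), np.float64(258.0))]
   tt [338. 138.]
side 1.44 [(np.float64(351.0), np.float64(365.0)), (np.float64(399.0), np.float64(303.0)), (np.float64(365.0), np.float64(299.0)), (np.float64(374.0), np.float64(355.0)), (np.float64(339.0), np.float64(351.0))]
   tt [254. 419.]
top 1.47 [(np.float64(224.0), np.float64(282.0)), (np.float64(424.0), np.float64(332.0)), (np.float64(429.0), np.float64(279.0)), (np.float64(256.0), np.float64(313.0)), (np.float64(262.0), np.float64(260.0))]
   tt [333. 137.]
side 1.47 [(np.float64(354.0), np.float64(365.0)), (np.float64(397.0), np.float64(302.0)), (np.float64(363.0), np.float64(299.0)), (np.float64(376.0), np.float64(355.0)), (np.float64(341.0), np.float64(352.0))]
   tt [254. 421.]
top 1.5 [(np.float64(223.0), np.float64(286.0)), (np.float64(425.0), np.float64(329.0)), (np.float64(429.0), np.float64(277.0)), (np.float64(257.0), np.float64(315.0)), (np.float64(261.0), np.float64(262.0))]
   tt [328. 136.]
side 1.5 [(np.float64(356.0), np.float64(365.0)), (np.float64(396.0), np.float64(302.0)), (np.float64(361.0), np.float64(299.0)), (np.float64(378.0), np.float64(355.0)), (np.float64(342.0), np.float64(352.0))]
   tt [253. 423.]
```

The telltale is at world angle about -0.08, by both cameras. The bar is at about 1.47, taken from the grip angle and matching the top crop. The back-off is therefore about 1.55 rad against 1.57, which is good. Now the clamp: descend around the peg.

```bash
python3 -m jog '[[0,5,0,0,0,0,0.5],[0,15,0,0,0,0,0.5],[0,30,0,0,0,0,0.5],[0,45,0,0,0,0,0.5],[0,58,0,0,0,0,0.5],[0,68,0,0,0,0,0.5],[0,75,0,0,0,0,0.5],[0,77,0,0,0,0,0.5]]' 25; python3 m.py; python3 -c "
from h import *
crop(read_camera('side'),270,420,130,280,4,'s7.png')"
```

```text
time_s: 15.87
tcp_pos: [0.4798, 0.0629, 0.0737]
tcp_rot: [[0.969, -0.002, 0.247], [-0.247, -0.0, 0.969], [-0.002, -1.0, -0.001]]
ft_force: [-0.3, -0.2, -0.5]
gripper_width: 0.501
Mz -0.005 F [-0.3 -0.2 -0.5] zang 1.321 q6 0.380 eff6 -0.006 t 15.87
```

View pics/s7.png

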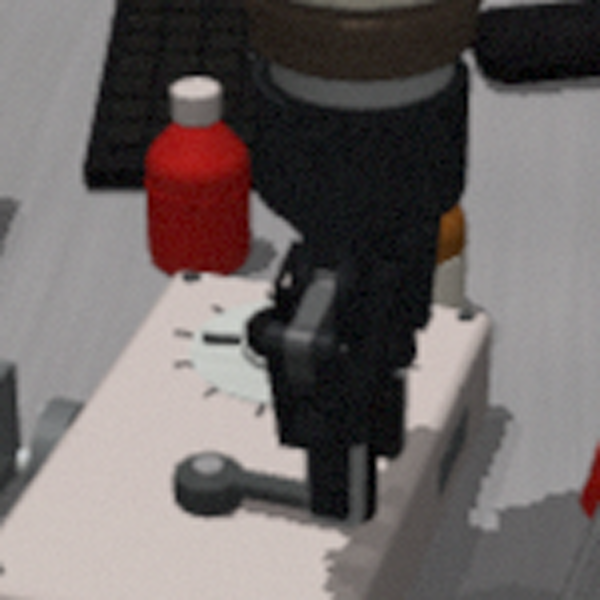

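The peg stands between the fingers (s7 (340,480)). I'll close to a loose cage and swing on the 60 mm arc.

```bash
python3 -m jog '[[0,0,0,0,0,0,0.4],[0,0,0,0,0,0,0.3],[0,0,0,0,0,0,0.25],[0,0,0,0,0,0,0.25],[0,0,0,0,0,0,0.25]]' 25; python3 m.py
python3 -m jog '[[0,0,3,0,0.05,0,0.25],[0.3,0,6,0,0.1,0,0.25],[1.2,0,11.9,0,0.2,0,0.25],[2.7,0,17.7,0,0.3,0,0.25],[4.7,0,23.4,0,0.4,0,0.25],[7.3,0,28.8,0,0.5,0,0.25]]'; python3 m.py; python3 -c "
from h import *
crop(read_camera('side'),230,430,130,280,4,'s8.png')"
```

```text
time_s: 16.33
tcp_pos: [0.4807, 0.063, 0.0757]
tcp_rot: [[0.969, 0.001, 0.247], [-0.247, 0.0, 0.969], [0.001, -1.0, 0.0]]
ft_force: [-0.5, 0.3, 0.1]
gripper_width: 0.247
Mz -0.034 F [-0.5  0.3  0.1] zang 1.321 q6 0.380 eff6 -0.000 t 16.33
time_s: 16.83
tcp_pos: [0.4948, 0.0888, 0.0755]
tcp_rot: [[0.728, 0.0, 0.685], [-0.685, -0.001, 0.728], [0.001, -1.0, -0.001]]
ft_force: [-0.2, -3.5, 1.2]
gripper_width: 0.253
Mz 0.027 F [-0.2 -3.5  1.2] zang 0.816 q6 0.933 eff6 -2.093 t 16.83
```

View pics/s8.png

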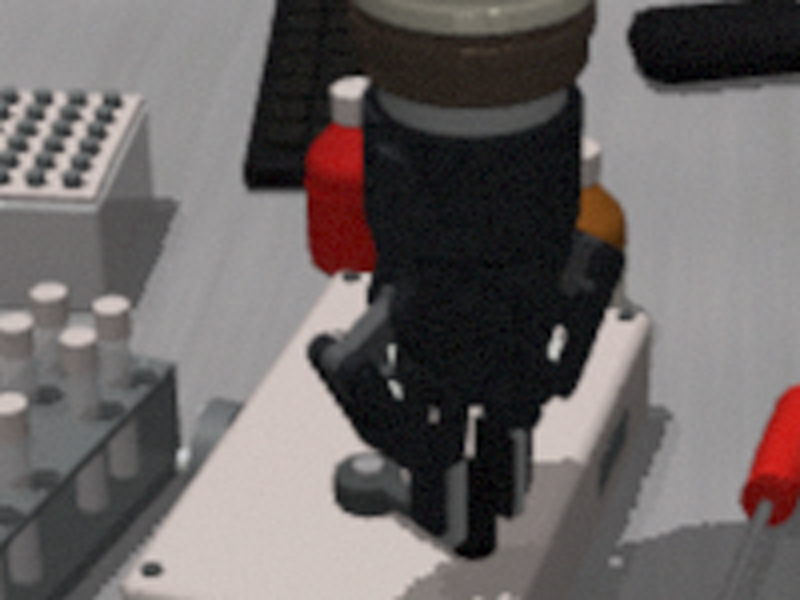

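The lever follows, with the peg between the pads at s8 (485,520) and 3.5 N on the tool. I'll continue the arc.

```bash
python3 -m jog '[[0.3,0,6,0,0.1,0,0.25],[1.2,0,11.9,0,0.2,0,0.25],[2.7,0,17.7,0,0.3,0,0.25],[4.7,0,23.4,0,0.4,0,0.25],[7.3,0,28.8,0,0.5,0,0.25],[10.5,0,33.9,0,0.6,0,0.25],[14.1,0,38.7,0,0.7,0,0.25],[16.1,0,41,0,0.75,0,0.25]]'; python3 m.py
python3 -m jog '[[0,0,1.5,0,0.025,0,0.25],[0.1,0,3,0,0.05,0,0.25]]' >/dev/null; python3 m.py
python3 -m jog '[[0,0,1,0,0.015,0,0.25],[0,0,2,0,0.03,0,0.25]]' >/dev/null; python3 m.py
python3 -m jog '[[0,0,1,0,0.015,0,0.25],[0,0,2,0,0.03,0,0.25]]' >/dev/null; python3 m.py
```

```text
time_s: 17.55
tcp_pos: [0.5344, 0.108, 0.0753]
tcp_rot: [[0.068, -0.001, 0.998], [-0.998, -0.0, 0.068], [0.0, -1.0, -0.001]]
ft_force: [-2.0, -1.3, 2.1]
gripper_width: 0.248
Mz 0.012 F [-2.  -1.3  2.1] zang 0.068 q6 1.702 eff6 -0.097 t 17.55
Mz 0.015 F [-1.4 -1.6  1.9] zang 0.022 q6 1.747 eff6 -0.340 t 17.72
Mz 0.017 F [-2.2  0.3  1.1] zang -0.009 q6 1.778 eff6 -0.260 t 17.88
Mz -0.008 F [-2.6 -1.   1.1] zang -0.040 q6 1.808 eff6 -0.299 t 18.05
```

```bash
python3 -m jog '[[0,0,1,0,0,0,0.25],[0,0,2,0,0,0,0.25]]' >/dev/null; python3 m.py
python3 -m jog '[[0,0,1,0,0,0,0.25],[0,0,2,0,0,0,0.25]]' >/dev/null; python3 m.py 
python3 -m jog '[[0,0,1,0,0,0,0.25],[0,0,1,0,0,0,0.25]]'; python3 m.py
```

```text
Mz -0.010 F [-2.2  1.2  0.4] zang -0.039 q6 1.806 eff6 0.081 t 18.22
Mz -0.046 F [-8.9  2.5  4.1] zang -0.038 q6 1.805 eff6 -0.039 t 18.38
time_s: 18.55
tcp_pos: [0.5451, 0.1085, 0.0752]
tcp_rot: [[-0.038, -0.003, 0.999], [-0.999, 0.001, -0.038], [-0.001, -1.0, -0.003]]
ft_force: [-9.7, 2.8, 5.2]
gripper_width: 0.249
Mz -0.034 F [-9.7  2.8  5.2] zang -0.038 q6 1.805 eff6 -0.043 t 18.55
```

The force rose from 2 to about 10 N at the expected peg position, so this is the end stop. I'll nudge 1 mm more, ease off, open and rise.

```bash
python3 -m jog '[[0,0,1,0,0,0,0.25],[0,0,1,0,0,0,0.25],[0,0,1,0,0,0,0.25]]' |grep ft
python3 -m jog '[[0,0,-1.5,0,0,0,0.25],[0,0,-2.5,0,0,0,0.35],[0,0,-2.5,0,0,0,0.45],[0,0,-2.5,0,0,0,0.5],[0,0,-2.5,0,0,0,0.5],[0,0,-2.5,0,0,0,0.5]]'
python3 -m jog '[[0,-5,-2.5,0,0,0,0.5],[0,-20,-2.5,0,0,0,0.5],[0,-40,-2.5,0,0,0,0.5],[0,-65,-2.5,0,0,0,0.5],[0,-90,-2.5,0,0,0,0.5],[0,-115,-2.5,0,0,0,0.5],[0,-135,-2.5,0,0,0,0.5],[0,-148,-2.5,0,0,0,0.5],[0,-150,-2.5,0,0,0,0.5]]'
```

```text
ft_force: [-14.4, 3.8, 7.6]
time_s: 19.3
tcp_pos: [0.5451, 0.108, 0.0753]
tcp_rot: [[-0.039, 0.0, 0.999], [-0.999, -0.0, -0.039], [0.0, -1.0, 0.0]]
ft_force: [-0.3, -0.1, 0.5]
gripper_width: 0.502
time_s: 20.05
tcp_pos: [0.5431, 0.1083, 0.2286]
tcp_rot: [[-0.039, 0.004, 0.999], [-0.999, 0.001, -0.039], [-0.001, -1.0, 0.004]]
ft_force: [-0.2, -0.4, 0.3]
gripper_width: 0.502
```

```bash
python3 -m jog '[[-8,0,-8,0,0,0,0.5],[-25,0,-25,0,0,0,0.5],[-50,0,-50,0,0,0,0.5],[-75,0,-75,0,0,0,0.5],[-100,0,-100,0,0,0,0.5],[-125,0,-125,0,0,0,0.5],[-150,0,-150,0,0,0,0.5],[-175,0,-175,0,0,0,0.5],[-200,0,-200,0,0,0,0.5],[-225,0,-225,0,0,0,0.5],[-250,0,-250,0,0,0,0.5],[-275,0,-275,0,0,0,0.5],[-290,0,-290,0,0,0,0.5],[-300,0,-300,0,0,0,0.5],[-300,0,-300,0,0,0,0.5]]'
python3 -c "
from h import *
s=read_camera('side');crop(s,230,430,160,380,2.7,'s9.png');c=read_camera('top');crop(c,265,465,190,335,4,'t9.png');crop(c,355,455,225,310,7,'u9.png');cv2.imwrite('pics/top9.png',c['img'][:,:,::-1])"
```

```text
time_s: 21.3
tcp_pos: [0.2517, 0.4208, 0.2237]
tcp_rot: [[-0.036, -0.002, 0.999], [-0.999, -0.001, -0.036], [0.002, -1.0, -0.002]]
ft_force: [0.1, 0.6, -0.7]
gripper_width: 0.498
```

View pics/s9.png

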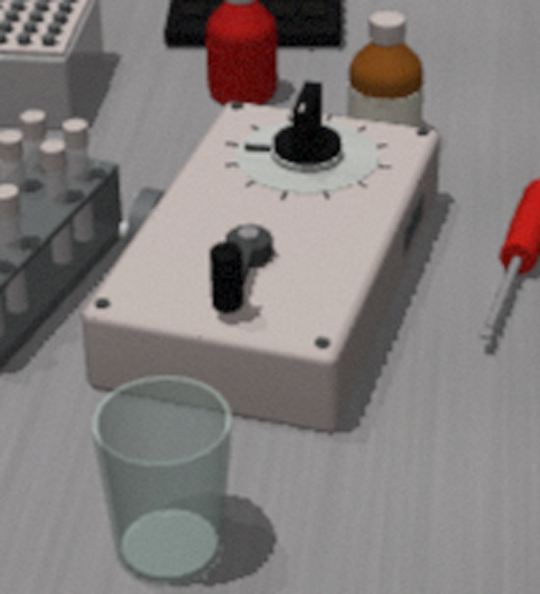

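View pics/t9.png

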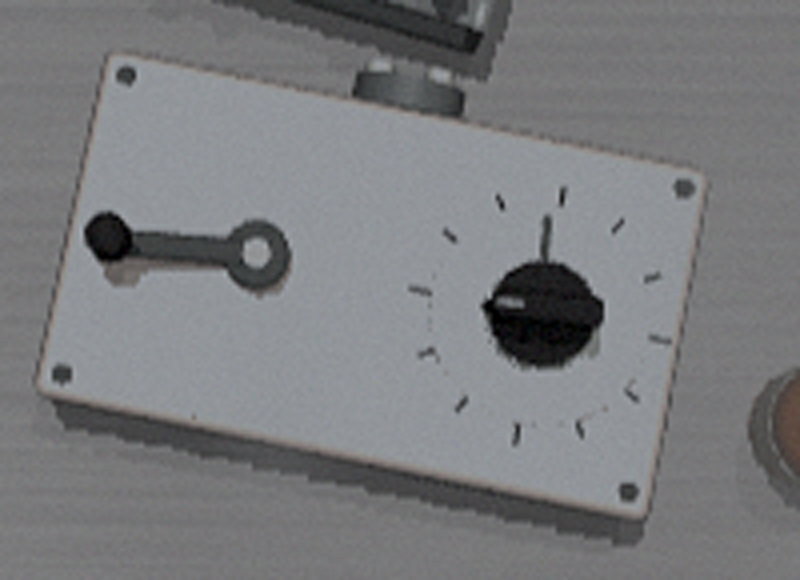

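View pics/u9.png

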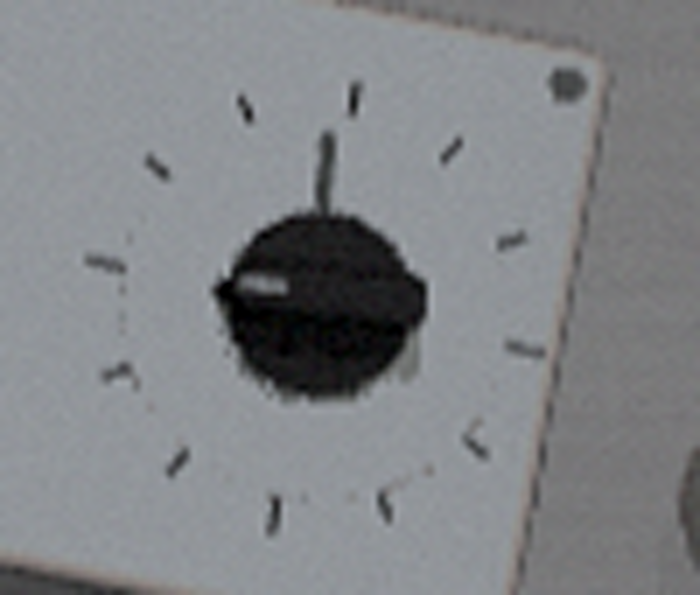

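View pics/top9.png

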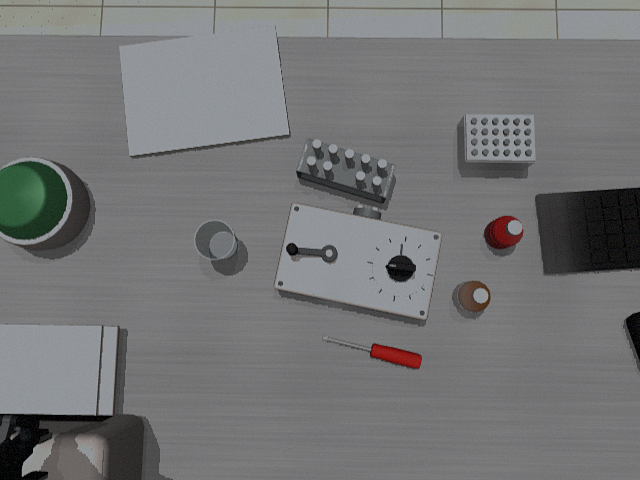

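The view is clear: lever at t9 (109,236), pointing left; nose at u9 (218,290); telltale tip at u9 (327,133). Bottles and beaker stand where they were. I'll measure the final angles.

Run:
```python
from h import *
c=read_camera("top");s=read_camera("side")
C1=lambda u,v:((u+.5)/4-.5+265,(v+.5)/4-.5+190)
C2=lambda u,v:((u+.5)/7-.5+355,(v+.5)/7-.5+225)
C9=lambda u,v:((u+.5)/2.7-.5+230,(v+.5)/2.7-.5+160)
a=lambda d:np.arctan2(d[1],d[0])
Pv=np.array([.5386,.0464])
for p in(atz(c,*C1(109,235),.1)[:2],atz(s,*C9(226,250),.1)[:2]):
  d=p-Pv;print("peg",p,np.linalg.norm(d),"clamp",np.pi-(a(d)+.193))
l=atz(c,*C2(240,283),.099)-atz(c,*C2(288,289),.099);print("line dir",a(l))
t0=atz(c,*C2(328,133),.058)-atz(c,*C2(322,208),.058);S=[.516,-.0711]
n=atz(c,*C2(218,290),.095)[:2]-S;print("nose",a(n),np.linalg.norm(n))
tt=atz(c,*C2(328,133),.058)[:2]-S
print("tt",a(t0),a(tt),"backoff",a(l)-a(t0),a(n)-a(tt))
```

```text
peg [0.5426052  0.10536657] 0.05910243205213925 clamp 1.4456154302820299
peg [0.54265203 0.10758905] 0.06132306448793595 clamp 1.4439213307941334
line dir 1.4608478607456854
nose 1.528436111494805 0.02680484830245928
tt -0.08210581822639891 -0.06945586486920663 backoff 1.5429536789720844 1.5978919763640116
```

Clamp is at 1.445 against the 1.45 stop, and the back-off measures 1.54 to 1.60 rad. Nothing touches the robot, so I'm handing in.

```bash
python3 -c "
from rig import *
print(finish_job(), get_obs()['time_s'])"
```

```text
the job is handed in; nothing more can be done
the job is handed in; nothing more can be done
```

The roller clearance is set and locked, and the job was handed in at about 21.5 s of the 72 s allowed.

- **Screw:** I turned the knob clockwise until it bottomed and held it for over 0.5 s at about 0.35 N m. The highest single reading was 0.42 N m, with about 0.05 N m of sensor noise.
- **Back-off:** I turned the knob back 1.575 rad at the gripper. In the pictures, telltale minus nose came out between 1.54 and 1.60 rad against the wanted 1.57. The two methods differ by 0.05 rad, which is about the limit of the image resolution.
- **Clamp:** The lever went to its end stop, where the force rose to about 15 N. Both cameras then put it at 1.445 rad against the 1.45 stop.
- **Last look:** The final pictures show the bottle, the beaker and the red look-alike standing where they were. The gripper was clear of everything.

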